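Fill the bench's tin dispenser and latch its loading gate

TASK

Set all the metal tins from the bench upright and lengthwise into the sloped roller lane of the dispenser, so that they slide down and stand one behind the other against the lower stop. Then swing the loading gate at the lane's upper end shut, flip the latch's wire loop over so that its bar drops behind the keeper on the gate while the lever still stands up, and only then throw the lever over until it snaps down past its dead point with the loop still hooked. Leave the bangle, the bowl and the hammer where they are.

Things in the scene. Friction and masses are not known exactly. Their poses are not given: they have to be found in the camera images.
- tin1: plain metal box tin with lid, 60 (its x) by 46 (its y) by 40 mm high, about 0.16 kg, alike to the other tins; origin at the centre of its underside, z up. Three or four tins are present. None if absent.
- tin2: plain metal box tin with lid, 60 (its x) by 46 (its y) by 40 mm high, about 0.16 kg, alike to the other tins; origin at the centre of its underside, z up. Three or four tins are present. None if absent.
- tin3: plain metal box tin with lid, 60 (its x) by 46 (its y) by 40 mm high, about 0.16 kg, alike to the other tins; origin at the centre of its underside, z up. Three or four tins are present. None if absent.
- tin4: plain metal box tin with lid, 60 (its x) by 46 (its y) by 40 mm high, about 0.16 kg, alike to the other tins; origin at the centre of its underside, z up. Three or four tins are present. None if absent.
- lane (a point): middle of the dispenser lane's floor at the face of its lower stop, 25 mm above the bench. x runs uphill along the floor (18 degrees slope), y across (level), z square to the floor. Lane 300 mm long, open above, 58 mm wide between walls 34 mm high; stop 22 mm high at x = 0. Tins slide down its rollers by themselves: the first rests with its origin at x = 30 mm, each next 60 mm on; they may point either way.
- rack: the tin dispenser, a fixed wooden stand 300 by 190 mm carrying the sloped lane, its upper end 118 mm high; it stands about the middle of the bench, yaw varies. Origin at the middle of its foot on the bench; x level, uphill; z up. The latch stands beside the lane's upper end, on the -y side, 130 mm from the lane's middle plane, on a wood block 36 mm wide, 137 mm high.
- gate (a joint): loading gate at the lane's upper end: steel flap 60 mm high, 70 mm wide, 6 mm thick, hinged along its foot (level hinge across the lane, 115 mm above the bench, 150 mm uphill of the dispenser's origin). 0 is shut and upright, larger leans out uphill, stop at 1.1 rad. Stiff hinge: stays where it is left; about 2 to 3 N at its top edge moves it.
- gate_top (a point): middle of the gate's top edge over the lane, 60 mm from its hinge; x points outwards from the gate (uphill when shut), z from the hinge to this edge, y along the hinge, as the lane's y
- keeper (a point): outer face of the keeper post (24 mm wide) on the gate's side ear, in line with the latch, 46 mm from the hinge; axes as gate_top. A lip on top reaches 7 mm outwards (11 to 16 mm above this point), a tongue 10 mm wide 44 mm outwards (top 11 mm below). The loop's bar hooks in between: bar centre 4 mm outside this point when tight, up to 35 mm while the lever stands up.
- lever (a joint): latch lever, level pivot across the lane: 0 is fully thrown (handle downhill, 10 degrees below level), larger swings up towards the gate; 1.75 has the handle upright, stop at 2.05. Starts standing up, stays where left. With the loop hooked it tightens below about 0.8; dead point near 0.33, below which it snaps to 0. Pushing takes about 2 N at the grip.
- lever_pivot (a point): the lever's pivot, fixed, 160 mm above the bench; its x is level and points towards the gate (uphill), z up, y across
- lever_grip (a point): middle of the lever's crosswise round grip, 16 mm thick and 36 mm wide (along y), 95 mm from the pivot
- loop_pin (a point): the pin on the lever, 26 mm from the pivot, about which the wire loop swings
- loop_bar (a point): middle of the loop's cross bar, 8 mm thick, 50 mm wide (along y), 118 mm from loop_pin; x points from the pin to the bar. Beyond the bar a black finger tab continues the loop by another 32 mm (10 mm wide). Two wire rods 6 mm thick join the bar's ends to the pin.
- loop (a joint): angle of the loop against the lever, larger is further back from the keeper. The loop starts about upright (80 to 115 degrees above level on the gate's side), held by slight friction; tipped towards the gate below about 65 degrees it falls, and its bar drops past the lip onto the keeper's tongue if the gate is shut and the lever at 1.5 or more. About 1 N tips it.
- bangle: gold bangle, 71 mm across and 9 mm high, lying on a stone slab; origin at its centre below. Not to be moved.
- bowl: copper bowl, 110 mm across, 50 mm high; origin at the centre of its underside. Not to be moved.
- hammer: hammer 220 mm long, lying; origin at the middle below. Not to be moved.

How it is judged:
By the outcome, as a careful person would: the job done as asked, in the order asked, and still so for the second after the job is handed in, with the robot touching nothing.
Of tin1, tin2, tin3, tin4 only 3 to 4 are there at a start; the rules pass over those that are not, and their reading is None.
At some moment in a run one of tin1, tin2, tin3, tin4 may be knocked a few centimetres aside while the robot is not near it.
Once in a run the grip may slacken for a moment while it holds something.
It also fails if it takes over 208 s, if anything falls off the work surface, if the arm or the gripper's body presses on something with over 40 N, if the wrist force passes 120 N, or if a joint passes its speed limit or range.

ROBOT

A 7-joint arm with a two-finger parallel gripper is mounted at the origin on the work surface. World frame = base frame: x ahead of the robot, y to its left, z up, the work surface at z = 0. Lengths are in m, angles in rad, forces in N, time in s.
With the tool pointing down it reaches from about 0.425 to 0.825 m from the base axis. Payload 3.6 kg.
Tool frame: the origin (TCP) lies on the centre line of the jaws, within the pads' length; the fingertips stand 19 mm ahead of it and the grasp point (between the pads) is the TCP; z points along the fingers, y is the direction in which the jaws open and shut (so a half turn about z gives the same grasp; the last joint's range is limited). The gripper opens to 93 mm and grips with 3 to 60 N. Pads are 15 mm wide; open, the fingers measure 128 mm over their backs; the gripper's body (75 mm by 188 mm) begins 65 mm behind the grasp point.
Start: joints at [1.31, 0.615, -0.013, 1.423, 0.008, 1.103, -0.04], TCP at [0.151, -0.632, 0.21] pointing down, gripper open.
Joint ranges: [-3.12, 3.12], [-0.3, 2.06], [-1.34, 1.32], [0.26, 2.42], [-1.36, 4.5], [0.01, 1.98], [-2.84, 2.84]. Speed limits (rad/s): [2.79, 2.79, 3.14, 3.14, 3.14, 3.14, 3.14].

INTERFACE

Orientations are given as a unit quaternion [x, y, z, w].
In Python, from rig import * gives the robot as it stands.
- The arm moves only by the shell command python3 -m pendant 'ROWS'. ROWS is JSON, one flat list of numbers, 7 for each row, row after row: the turn, a rotation vector about the tool's x, y, z in degrees, then the shift along the tool's x, y, z in units of 40 mm (1.0 is 40 mm), then the opening, from 0 (shut) to 1 (fully open). In form: [wx, wy, wz, x, y, z, gripper, wx, wy, wz, x, y, z, gripper, ...]. A call has 1 to 12 rows; each row is the pose to reach, as a shift and turn from the pose commanded when the call began, along the tool's axes at that moment; what a row does not reach only later rows make up. A row lasts 1/8 s, in which the tool goes at most 62.5 mm and 10.7 degrees, less where a joint would pass 70% of its speed; a pose out of reach is approached as far as the arm can. A call with a gripper value outside its range is refused whole. The fingers move at their own pace and stop on an object; the grip force is fixed at half the most. Time passes only in rows, so rows that repeat a pose let the fingers close. It gives the time, the measured TCP pose, the force and the opening at its end, in the units of the state.
- state(): the state, without advancing time (a new reading comes with each control period).
- get_image(name): name is "scene" or "side" or "wrist"; returns a dict with "img" (400x640x3 uint8, blue, green, red), "range_z" (400x640 float32, m along the optical axis (not along the pixel's ray), 0 where there is no reading), "fx", "fy", "cx", "cy" (pixels), "R" (3x3) and "t" (3): a world point X has camera coordinates R X + t. Camera axes: x right, y down, z forward; pixel columns grow to the right and rows downward; lengths in m; the calibration is good to about 2 mm. A picture is of the moment at which its call begins.
- job_done(): hands the job in, once; it reports no verdict.
The state is a dict: "time_s": time; "joint_pos": joint angles; "dq": joint speeds; "effort": joint torques, N m; "eef_pos": TCP position; "tool_rot": TCP orientation; "wrist_force": force on the tool from outside, world axes, zero at the start; "wrist_torque": the same for the moment, N m; "width": finger opening in m.
Only numpy, scipy, OpenCV 4.12 (cv2) and the standard library are available. Lean on these libraries where they do the work, as an engineer would, in place of code of your own. Each camera call takes 0.05 s, during which the arm holds its last target. There are 200 camera calls.

## Working session

There is one attempt and no reset: what is moved stays moved. The work goes in short steps, Python scripts to look and compute and a shell command to move; the robot and the scene stay as the last step left them, time stands still between calls to the robot, and variables do not carry over. Pictures are saved under pics/ and viewed, about 12 in all and at most 16, crops included, and the job is handed in when it is done.

```bash
ls; mkdir -p pics
python3 - <<'E'
from rig import *
import cv2,numpy as np
s=state();print(s)
for n in ("scene","side"):
    d=get_image(n);cv2.imwrite(f"pics/{n}0.png",d["img"]);np.savez(f"pics/{n}0.npz",**d)
    print(n,d["fx"],d["cx"],d["cy"],np.round(d["R"],3).tolist(),np.round(d["t"],3), "campos",np.round(-d["R"].T@d["t"],3))
E
```

```text
pics
{'time_s': 0.0, 'joint_pos': array([ 1.30949351,  0.61589888, -0.01262153,  1.42492003,  0.00811275,
        1.10338188, -0.04039877]), 'dq': array([ 3.23324770e-05,  3.56128198e-04,  1.00831318e-03,  1.46750696e-03,
       -5.06597161e-04, -1.60822498e-03,  1.23131525e-03]), 'effort': array([-4.25371518e-04, -4.58932114e+01,  2.08781320e-01, -1.65744764e+01,
       -6.11237157e-02,  2.04357156e-02,  2.33077617e-04]), 'eef_pos': array([ 0.15103893, -0.63136137,  0.2084874 ]), 'tool_rot': array([ 9.93110992e-01,  1.17170479e-01, -1.72291644e-04, -1.26720671e-03]), 'wrist_force': array([0.25157637, 0.5620438 , 0.70987584]), 'wrist_torque': array([ 0.04405655, -0.00690976, -0.03649682]), 'width': 0.09299837457393102}
scene 429.2270705995519 321.15353585365074 197.31206424229808 [[0.103, 0.995, 0.01], [0.623, -0.057, -0.78], [-0.775, 0.087, -0.626]] [-0.078 -0.235  1.727] campos [ 1.494 -0.086  0.898]
side 408.4081588631111 313.74606965795147 196.28075437713292 [[-0.867, -0.499, 0.001], [-0.346, 0.601, -0.72], [0.359, -0.625, -0.693]] [0.492 0.25  1.149] campos [0.101 0.813 0.976]
```

View pics/scene0.png

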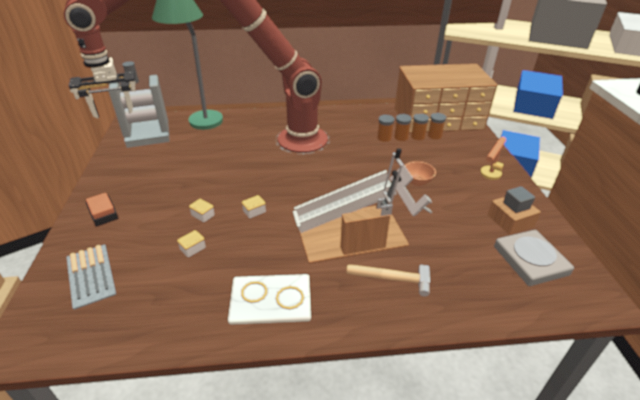

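View pics/side0.png

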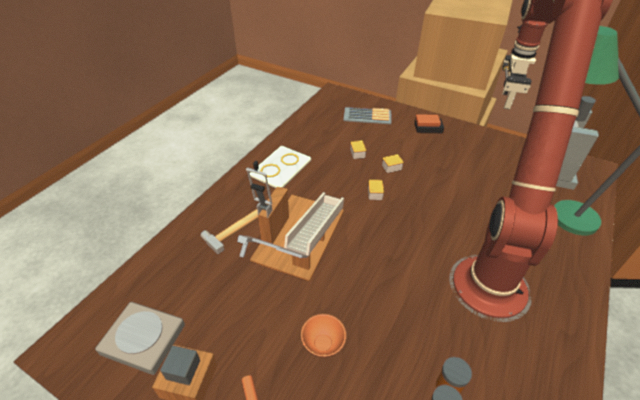

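The scene shows three tins with yellow lids at scene px (202,210), (254,206) and (191,243). The rack is at about (350,215), with the gate leaning out at (412,190) and the latch near (390,185). Next I'll build a top-down map from both cameras.

```bash
cat > h.py <<'E'
import numpy as np,cv2
from scipy.spatial.transform import Rotation as Ro
def cloud(d):
    z=d["range_z"];v,u=np.mgrid[:z.shape[0],:z.shape[1]]
    P=np.stack([(u-d["cx"])/d["fx"]*z,(v-d["cy"])/d["fy"]*z,z],-1)
    W=(P-d["t"])@d["R"]           # R^T (P-t)
    W[z<=0]=np.nan
    return W
def proj(d,X):
    c=np.asarray(X)@d["R"].T+d["t"];return c[...,:2]/c[...,2:]*[d["fx"],d["fy"]]+[d["cx"],d["cy"]]
def tins(d,zmin=0.03,zmax=.05):
    W=cloud(d);hsv=cv2.cvtColor(d["img"],cv2.COLOR_BGR2HSV)
    m=((hsv[...,0]>18)&(hsv[...,0]<32)&(hsv[...,1]>70)&(W[...,2]>zmin)&(W[...,2]<zmax)).astype(np.uint8)
    n,l,st,c=cv2.connectedComponentsWithStats(m)
    out=[]
    for i in range(1,n):
        if st[i,4]<60: continue
        p=W[l==i];r=cv2.minAreaRect((p[:,:2]*1000).astype(np.float32))
        out.append((np.round(c[i]),st[i,4],np.round(np.median(p[:,2]),3),np.round(r[0]),np.round(r[1]),round(r[2],1)))
    return out
E
python3 - <<'E'
from h import *
A=[]
for n in("scene","side"):
    d=dict(np.load(f"pics/{n}0.npz"));print(n)
    for t in tins(d):print(t)
    W=cloud(d);A.append((W,d["img"]))
    print("bench",np.nanmedian(W[(np.abs(W[...,2])<.02)][:,2]))
# top map x 0.25..0.95 rows, y -.6..0.4
S=800
im=np.zeros((600,800,3),np.uint8);H=np.full((600,800),-1.)
x0,y0=0.42,-0.12; k=1500  # px per m
for W,img in A:
    p=W.reshape(-1,3);c=img.reshape(-1,3);ok=np.isfinite(p[:,0])&(p[:,2]<.3);p=p[ok];c=c[ok]
    v=((x0+0.4-p[:,0])*k).astype(int);u=((y0+0.4-p[:,1])*k).astype(int)
    g=(v>=0)&(v<598)&(u>=0)&(u<798)
    for a,b,z,cc in zip(v[g],u[g],p[g,2],c[g]):
        s=H[a:a+3,b:b+3]<z
        H[a:a+3,b:b+3][s]=z;im[a:a+3,b:b+3][s]=cc
cv2.imwrite("pics/top.png",im)
hh=np.clip((H+0.01)/.26*255,0,255).astype(np.uint8)
cv2.imwrite("pics/toph.png",cv2.applyColorMap(hh,cv2.COLORMAP_JET))
E
```

```text
scene
(array([253., 203.]), np.int32(190), np.float64(0.039), array([ 432., -182.]), array([50., 60.]), 32.5)
(array([201., 206.]), np.int32(195), np.float64(0.039), array([ 436., -343.]), array([64., 48.]), 48.5)
(array([190., 239.]), np.int32(257), np.float64(0.039), array([ 583., -356.]), array([52., 59.]), 37.3)
bench -0.0010789487217099036
side
(array([358., 146.]), np.int32(118), np.float64(0.039), array([ 580., -357.]), array([45., 66.]), 38.8)
(array([392., 160.]), np.int32(137), np.float64(0.039), array([ 433., -342.]), array([62., 51.]), 48.1)
(array([376., 186.]), np.int32(166), np.float64(0.04), array([ 430., -181.]), array([45., 64.]), 22.7)
bench -0.00019741329682306216
```

View pics/top.png

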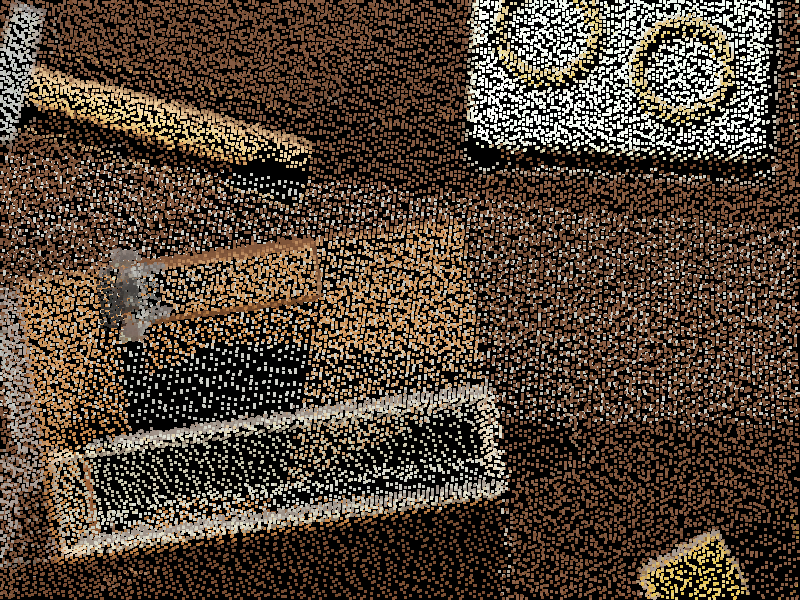

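Run:
```python
from h import *
P=np.vstack([cloud(dict(np.load(f"pics/{n}0.npz"))).reshape(-1,3) for n in("scene","side")]);P=P[np.isfinite(P[:,0])]
o=np.array([.526,-.051]);yaw=np.radians(98.2)
for it in range(8):
    x=np.array([np.cos(yaw),np.sin(yaw)]);y=np.array([-x[1],x[0]])
    h=(P[:,:2]-o)@x;l=(P[:,:2]-o)@y
    r=P[:,2]-(.0608+.3249*h)
    m=(abs(r)<.004)&(abs(l)<.05)&(h>-.02)&(h<.30)
    hm,lm=h[m],l[m]
    # side walls
    a=lm>.015;b=lm<-.015;mid=(hm>.03)&(hm<.26)
    sa=np.polyfit(hm[a&mid],lm[a&mid],1);sb=np.polyfit(hm[b&mid],lm[b&mid],1)
    sl=(sa[0]+sb[0])/2;off=(sa[1]+sb[1])/2
    yaw+=np.arctan(sl);o=o+y*off
    hmin,hmax=np.percentile(hm,[1,99]); o=o+x*np.clip(hmin+.0105,-.01,.01)
    print(m.sum(),sa,sb,np.degrees(yaw),o,hmin,hmax,np.median(r[m]))
x=np.array([np.cos(yaw),np.sin(yaw)]);y=np.array([-x[1],x[0]])
h=(P[:,:2]-o)@x;l=(P[:,:2]-o)@y
print("foot",[np.percentile(q[(P[:,2]>.006)&(P[:,2]<.02)&(h>-.03)&(h<.35)&(l>-.22)&(l<.06)],[1,5,95,99]) for q in(h,l)], )
# block top
m=(abs(P[:,2]-.137)<.003)&(l<-.09)&(l>-.17)&(h<.33);print("block",np.percentile(h[m],[2,98]),np.percentile(l[m],[2,98]))
# latch / gate clouds
m=(l<-.09)&(l>-.17)&(P[:,2]>.142)&(h>.0)&(h<.4)
for hh,ll,z in sorted(np.c_[h[m],l[m],P[m,2]].round(3).tolist(),key=lambda q:q[2])[::4]:print((hh,ll,z),end=' ')
print()
m=(l<.06)&(l>-.16)&(P[:,2]>.08)&(h>.28)&(h<.4)
print("gate",np.c_[h[m],l[m],P[m,2]].round(3)[::12].tolist())
np.savez("rack.npz",o=o,yaw=yaw)
```

```text
248 [0.00792912 0.02872233] [ 0.00176459 -0.03384015] 98.47770216467524 [ 0.52710646 -0.04073726] 0.004672727760646305 0.2827869884902352 -0.003005200413799161
626 [-0.0055335   0.03290956] [-0.00487321 -0.031016  ] 98.17957446379863 [ 0.52556775 -0.03683615] -0.006414671529960911 0.2728934423505688 -0.001281395036320479
710 [-0.00089651  0.03197685] [ 0.00198182 -0.03235794] 98.21066629950018 [ 0.52569871 -0.03640801] -0.01009484830059646 0.269815425813783 -0.0002552872385904112
721 [-0.00178171  0.03224711] [ 0.00155609 -0.03216674] 98.20420259548406 [ 0.52565356 -0.0363765 ] -0.010462367609944742 0.26979379647890245 -0.00017744535462910216
721 [-0.00166917  0.03220689] [ 0.00166865 -0.03220683] 98.20418761658453 [ 0.52565407 -0.03638027] -0.010503802927767085 0.2697593452636956 -0.00016387659463774906
721 [-0.00166891  0.03220687] [ 0.00166891 -0.03220687] 98.20418758187263 [ 0.52565408 -0.03638028] -0.01050000881269031 0.26976315555949415 -0.0001651090557314161
721 [-0.00166891  0.03220687] [ 0.00166891 -0.03220687] 98.2041875817922 [ 0.52565408 -0.03638028] -0.010500000020422406
[... 9371 characters left out ...]
-0.117, 0.138], [0.331, -0.126, 0.157], [0.303, -0.108, 0.134], [0.335, -0.123, 0.158], [0.304, -0.108, 0.131], [0.339, -0.121, 0.16], [0.303, -0.081, 0.137], [0.302, -0.081, 0.132], [0.306, -0.073, 0.135], [0.304, -0.068, 0.132], [0.326, -0.126, 0.127], [0.282, -0.033, 0.119], [0.303, -0.037, 0.136], [0.331, -0.123, 0.126], [0.283, -0.023, 0.116], [0.327, -0.026, 0.162], [0.282, -0.015, 0.115], [0.327, -0.018, 0.161], [0.282, -0.006, 0.114], [0.327, -0.007, 0.163], [0.283, 0.005, 0.116], [0.326, 0.001, 0.161], [0.281, 0.013, 0.114], [0.328, 0.005, 0.161], [0.283, 0.017, 0.114], [0.328, 0.01, 0.158], [0.293, 0.027, 0.126], [0.328, 0.024, 0.161], [0.347, -0.133, 0.105], [0.307, 0.036, 0.138]]
```

```bash
python3 -c "
import cv2
a=cv2.imread('pics/scene0.png')[130:280,270:450];b=cv2.imread('pics/side0.png')[150:290,220:360]
a=cv2.resize(a,None,fx=2.2,fy=2.2,interpolation=2);b=cv2.resize(b,None,fx=2.35,fy=2.35,interpolation=2)
import numpy as np
h=max(a.shape[0],b.shape[0]);f=lambda q:cv2.copyMakeBorder(q,0,h-q.shape[0],0,0,0)
cv2.imwrite('pics/crop1.png',np.hstack([f(a),f(b)]))"
```

```text
(no output)
```

View pics/crop1.png

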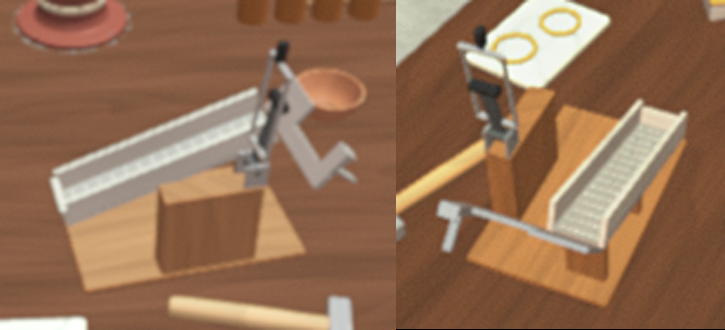

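Gate leans about 0.7 rad, lever and loop both stand up, and the lane is empty. I'll add a row planner and go to the first tin, at (0.432, -0.181) with its long axis at about 117°.

```bash
cat >> h.py <<'E'
def rack():
    r=np.load("rack.npz");return r["o"],float(r["yaw"])
def lane(x,y,z):   # lane frame -> world
    o,a=rack();s,c=np.sin(np.radians(18)),np.cos(np.radians(18))
    ux=np.array([np.cos(a),np.sin(a),0]);uy=np.array([-ux[1],ux[0],0]);uz=np.array([0,0,1.])
    return np.array([*o,.025])+x*(c*ux+s*uz)+y*uy+z*(c*uz-s*ux)
def lv(h,l,z):     # level frame: h uphill from lane origin, l across, z height
    o,a=rack();ux=np.array([np.cos(a),np.sin(a),0]);uy=np.array([-ux[1],ux[0],0])
    return np.array([*o,0])+h*ux+l*uy+z*np.array([0,0,1.])
def down(yawdeg):  # jaws along yaw, tool down
    a=np.radians(yawdeg);y=np.array([np.cos(a),np.sin(a),0]);z=np.array([0,0,-1.]);return np.c_[np.cross(y,z),y,z]
def laneR(sgn):    # jaws along lane, tool square to floor
    y=(lane(1,0,0)-lane(0,0,0))*sgn;z=-(lane(0,0,1)-lane(0,0,0));return np.c_[np.cross(y,z),y,z]
def plan(s,*wps):  # wps: (R,p)
    R0=Ro.from_quat(s["tool_rot"]).as_matrix();p0=s["eef_pos"]
    lr,lp=np.zeros(3),np.zeros(3)
    for R,p in wps:
        w=np.degrees(Ro.from_matrix(R0.T@R).as_rotvec());d=R0.T@(np.asarray(p)-p0)/.04
        dd=np.linalg.norm(d-lp)*40;da=np.degrees((Ro.from_rotvec(np.radians(lr)).inv()*Ro.from_rotvec(np.radians(w))).magnitude())
        print(np.round(w,1).tolist(),np.round(d,2).tolist(),"rows>=%.1f (%.0fmm %.0fdeg)"%(max(dd/62.5,da/10.7),dd,da));lr,lp=w,d
E
python3 - <<'E'
from rig import *
from h import *
s=state();plan(s,(down(-63),[.432,-.182,.2]))
print(lane(.19,0,.022),lane(.19,0,.12))
E
```

```text
[-0.1, -0.0, -13.5] [9.45, -9.29, 0.24] rows>=8.5 (530mm 14deg)
[0.50083799 0.13574233 0.10463647] [0.50515951 0.1057686  0.19784001]
```

```bash
python3 -m pendant '[0,0,-3,2,-2,0.2,1, 0,0,-13.5,9.45,-9.3,0.24,1,0,0,-13.5,9.45,-9.3,0.24,1,0,0,-13.5,9.45,-9.3,0.24,1,0,0,-13.5,9.45,-9.3,0.24,1,0,0,-13.5,9.45,-9.3,0.24,1,0,0,-13.5,9.45,-9.3,0.24,1,0,0,-13.5,9.45,-9.3,0.24,1,0,0,-13.5,9.45,-9.3,0.24,1,0,0,-13.5,9.45,-9.3,0.24,1,0,0,-13.5,9.45,-9.3,0.24,1,0,0,-13.5,9.45,-9.3,0.24,1]'
python3 - <<'E'
from rig import *
from h import *
s=state();d=get_image("wrist");cv2.imwrite("pics/w1.png",d["img"])
print(s["eef_pos"],s["tool_rot"],np.linalg.norm(s["dq"]),s["joint_pos"])
for t in tins(d):print(t)
E
```

```text
time_s: 1.6
eef_pos: [0.4313, -0.1841, 0.1999]
tool_rot: [0.973, 0.231, -0.0, 0.0]
wrist_force: [0.2, -0.3, 0.0]
width: 0.093
[ 0.4312743  -0.18411806  0.19992265] [ 9.72867769e-01  2.31361336e-01 -4.60688497e-04  1.55231121e-04] 0.008004271552728094 [ 0.48222256  0.35422901 -0.17012369  1.93614596  0.0786906   0.85807588
 -0.83291898]
(array([547., 121.]), np.int32(3213), np.float64(0.041), array([ 581., -358.]), array([47., 62.]), 38.7)
(array([317., 177.]), np.int32(2700), np.float64(0.041), array([ 431., -184.]), array([47., 60.]), 28.0)
(array([455., 237.]), np.int32(1946), np.float64(0.041), array([ 435., -346.]), array([61., 47.]), 48.1)
```

View pics/w1.png

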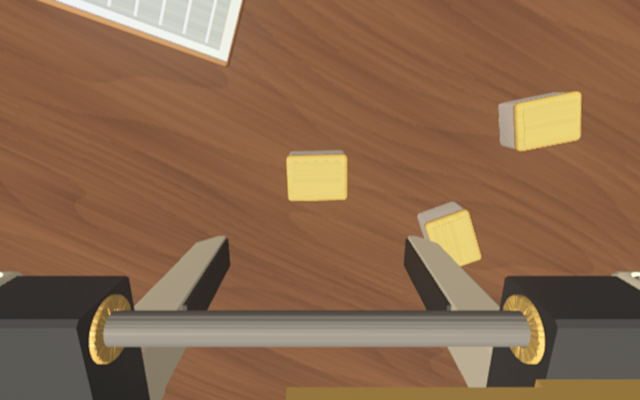

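The wrist view shows tin A centred at (317,177), B at (455,237) and C at (547,121), all metric to about 1 mm. Next I'll plan the grasp of A.

Run:
```python
from rig import *
from h import *
s=state();plan(s,(down(-62),[.431,-.184,.06]),(down(-62),[.431,-.184,.023]),(down(-62),[.431,-.184,.2]))
```

```text
[0.0, 0.0, -1.2] [-0.01, -0.0, 3.5] rows>=2.2 (140mm 1deg)
[0.0, 0.0, -1.2] [-0.01, -0.0, 4.42] rows>=0.6 (37mm 0deg)
[0.0, 0.0, -1.2] [-0.01, -0.0, -0.0] rows>=2.8 (177mm 0deg)
```

```bash
python3 -m pendant '[0,0,-1.2,0,0,1.5,1,0,0,-1.2,0,0,3,1,0,0,-1.2,0,0,4,1,0,0,-1.2,0,0,4.42,1,0,0,-1.2,0,0,4.42,1,0,0,-1.2,0,0,4.42,0,0,0,-1.2,0,0,4.42,0,0,0,-1.2,0,0,4.42,0,0,0,-1.2,0,0,4.42,0,0,0,-1.2,0,0,4.42,0]'
python3 - <<'E'
from rig import *
from h import *
s=state();print(s["eef_pos"],s["width"])
L=laneR(-1)
print("from here"); plan(s,(down(-62),[.431,-.184,.2]),(L,lane(.19,0,.12)),(L,lane(.19,0,.026)))
E
```

```text
time_s: 2.9
eef_pos: [0.4328, -0.1827, 0.0238]
tool_rot: [0.97, 0.243, 0.001, 0.0]
wrist_force: [0.0, -0.9, 4.5]
width: 0.0595
[ 0.43284494 -0.18272966  0.02384624] 0.0595159265327925
from here
[0.1, -0.1, 0.2] [-0.05, 0.01, -4.4] rows>=2.8 (176mm 0deg)
[17.9, 3.1, 19.8] [5.0, -5.5, -4.35] rows>=4.8 (299mm 27deg)
[17.9, 3.1, 19.8] [5.25, -6.19, -2.12] rows>=1.5 (94mm 0deg)
```

```bash
python3 -m pendant '[0,0,0,0,0,-1.5,0,0,0,0,0,0,-3,0,0,0,0,0,0,-4.4,0,5,1,5,1.2,-1.3,-4.7,0,10,2,10,2.5,-2.7,-4.7,0,14,2.5,15,3.7,-4.1,-4.6,0,17.9,3.1,19.8,5,-5.5,-4.4,0,17.9,3.1,19.8,5,-5.5,-4.35,0,17.9,3.1,19.8,5,-5.5,-4.35,0,17.9,3.1,19.8,5,-5.5,-4.35,0]'
python3 - <<'E'
from rig import *
from h import *
s=state();print(s["eef_pos"],s["width"],s["wrist_force"])
L=laneR(-1)
d=get_image("wrist");cv2.imwrite("pics/w2.png",d["img"])
plan(s,(L,lane(.19,0,.04)),(L,lane(.19,0,.025)))
print([proj(d,lane(x,y,.034)).round() for x in(0,.25) for y in(-.029,.029)])
E
```

```text
time_s: 4.15
eef_pos: [0.5042, 0.1052, 0.1966]
tool_rot: [0.985, 0.07, -0.012, -0.156]
wrist_force: [0.5, 0.2, -1.4]
width: 0.0597
[0.50421589 0.10517158 0.19662626] 0.0596855619106209 [ 0.5195688   0.20112003 -1.44564206]
[-0.0, 0.1, -0.1] [0.03, -0.02, 1.97] rows>=1.3 (79mm 0deg)
[-0.0, 0.1, -0.1] [0.03, -0.02, 2.35] rows>=0.2 (15mm 0deg)
[array([563., 162.]), array([548., 232.]), array([238., 162.]), array([243., 232.])]
```

View pics/w2.png

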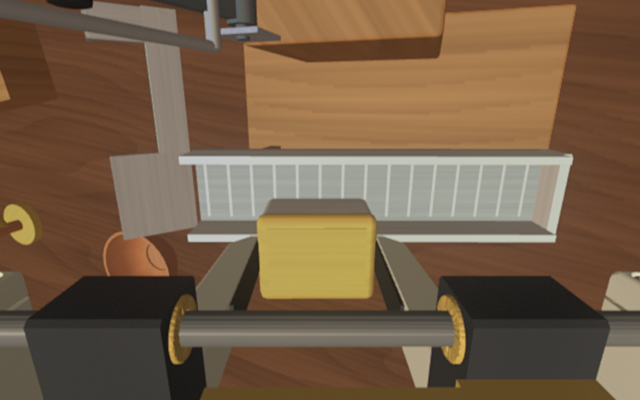

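Tin A hangs over the lane at (317,255), aligned with it. The lane's inner edges at rows 163 and 234 agree with my fit to about 1 mm. Lowering now.

```bash
python3 -m pendant '[0,0,0,0,0,1,0,0,0,0,0,0,1.9,0,0,0,0,0,0,2.15,0,0,0,0,0,0,2.3,0,0,0,0,0,0,2.3,0]'
```

```text
time_s: 4.82
eef_pos: [0.5015, 0.1336, 0.1105]
tool_rot: [0.985, 0.07, -0.011, -0.157]
wrist_force: [0.0, -0.2, -1.4]
width: 0.0594
```

```bash
python3 -m pendant '[0,0,0,0,0,0.1,0,0,0,0,0,0,0.1,0.3,0,0,0,0,0,0.1,1,0,0,0,0,0,0.1,1,0,0,0,0,0,0.1,1,0,0,0,0,0,-0.5,1,0,0,0,0,0,-1.5,1,0,0,0,0,0,-2.8,1,0,0,0,0,0,-2.8,1,0,0,0,0,0,-2.8,1]'
python3 - <<'E'
from rig import *
from h import *
s=state();print(s["eef_pos"])
d=get_image("wrist");cv2.imwrite("pics/w3.png",d["img"])
W=cloud(d);o=lane(0,0,0);q=[lane(*e)-o for e in np.eye(3)]
hsv=cv2.cvtColor(d["img"],cv2.COLOR_BGR2HSV);m=(hsv[...,0]>18)&(hsv[...,0]<32)&(hsv[...,1]>70)&(W[...,2]>.04)&(W[...,1]<.2)
p=(W[m]-o)@np.array(q).T
p=p[abs(p[:,1])<.04];print(len(p),np.percentile(p,[1,50,99],axis=0).round(3))
plan(s,(laneR(-1),lane(.19,0,.16)),(down(-131.5),[.435,-.346,.2]))
E
```

```text
time_s: 6.08
eef_pos: [0.505, 0.1, 0.2158]
tool_rot: [0.985, 0.071, -0.012, -0.157]
wrist_force: [0.0, 0.1, 0.3]
width: 0.0933
[0.50498859 0.1000307  0.21575424]
6963 [[ 0.06  -0.033  0.039]
 [ 0.113 -0.016  0.044]
 [ 0.239  0.024  0.261]]
[-0.1, 0.1, -0.0] [0.02, 0.0, -0.53] rows>=0.3 (21mm 0deg)
[-16.9, 8.0, 49.3] [-3.33, 10.38, -2.97] rows>=7.1 (447mm 53deg)
```

View pics/w3.png

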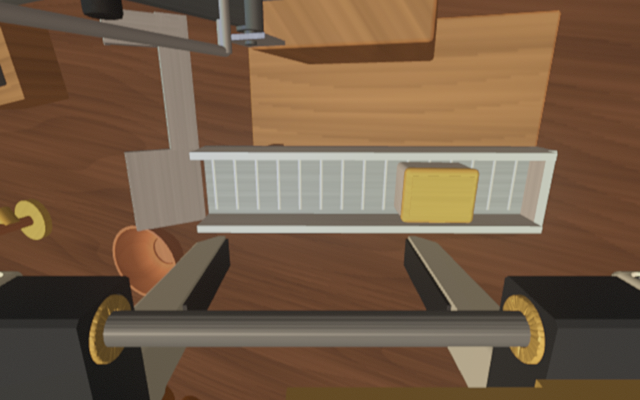

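Tin A is released and sliding down, at (440,193) in the lane. Next is tin B.

```bash
python3 -m pendant '[-2,1,7,-0.4,1.2,-1,1,-16.9,8,49.3,-3.33,10.38,-2.97,1,-16.9,8,49.3,-3.33,10.38,-2.97,1,-16.9,8,49.3,-3.33,10.38,-2.97,1,-16.9,8,49.3,-3.33,10.38,-2.97,1,-16.9,8,49.3,-3.33,10.38,-2.97,1,-16.9,8,49.3,-3.33,10.38,-2.97,1,-16.9,8,49.3,-3.33,10.38,-2.97,1,-16.9,8,49.3,-3.33,10.38,-2.97,1,-16.9,8,49.3,-3.33,10.38,-2.97,1]'
python3 - <<'E'
from rig import *
from h import *
s=state();print(s["eef_pos"])
d=get_image("wrist")
for t in tins(d):print(t)
plan(s,(down(-132),[.435,-.346,.06]),(down(-132),[.435,-.346,.023]))
E
```

```text
time_s: 7.38
eef_pos: [0.4364, -0.3434, 0.1999]
tool_rot: [0.936, -0.353, 0.0, -0.001]
wrist_force: [0.5, -0.4, -0.7]
width: 0.0929
[ 0.43641599 -0.34340985  0.19991724]
(array([225.,  50.]), np.int32(3663), np.float64(0.041), array([ 581., -358.]), array([48., 61.]), 38.1)
(array([320., 177.]), np.int32(2710), np.float64(0.041), array([ 435., -346.]), array([61., 46.]), 48.1)
[-0.2, 0.0, 0.7] [0.02, 0.08, 3.5] rows>=2.2 (140mm 1deg)
[-0.2, 0.0, 0.7] [0.02, 0.08, 4.42] rows>=0.6 (37mm 0deg)
```

```bash
python3 -m pendant '[0,0,0.7,0,0.07,1.5,1,0,0,0.7,0,0.07,3,1,0,0,0.7,0,0.07,4,1,0,0,0.7,0,0.07,4.42,1,0,0,0.7,0,0.07,4.42,1,0,0,0.7,0,0.07,4.42,0,0,0,0.7,0,0.07,4.42,0,0,0,0.7,0,0.07,4.42,0,0,0,0.7,0,0.07,4.42,0]'
python3 - <<'E'
from rig import *
from h import *
s=state();print(s["eef_pos"],s["width"])
L=laneR(-1)
plan(s,(down(-132),[.435,-.346,.2]),(L,lane(.21,.001,.12)))
E
```

```text
time_s: 8.55
eef_pos: [0.4348, -0.3484, 0.0245]
tool_rot: [0.933, -0.36, 0.002, -0.0]
wrist_force: [0.2, 1.1, 4.4]
width: 0.06
[ 0.43484033 -0.34839273  0.02447596] 0.06003025375826636
[-0.1, -0.2, -0.2] [-0.02, -0.06, -4.39] rows>=2.8 (176mm 0deg)
[16.8, -8.1, -50.0] [-6.7, -9.88, -4.49] rows>=7.6 (475mm 53deg)
```

```bash
python3 -m pendant '[0,0,0,0,0,-1.5,0,0,0,0,0,0,-3,0,0,0,0,0,0,-4.6,0,3,-1,-8,-1,-1.4,-4.8,0,5,-3,-16,-2,-2.8,-4.8,0,7,-4,-25,-3,-4.2,-4.8,0,9,-5,-33,-4,-5.7,-4.8,0,12,-6,-41,-5,-7.2,-4.7,0,15,-7,-46,-6,-8.6,-4.6,0,16.8,-8.1,-50,-6.7,-9.88,-4.5,0,16.8,-8.1,-50,-6.7,-9.88,-4.5,0,16.8,-8.1,-50,-6.7,-9.88,-4.5,0]'
python3 - <<'E'
from rig import *
from h import *
s=state();print(s["eef_pos"],s["width"],s["wrist_force"])
L=laneR(-1)
d=get_image("wrist");cv2.imwrite("pics/w4.png",d["img"])
plan(s,(L,lane(.21,.001,.04)),(L,lane(.21,.001,.025)))
E
```

```text
time_s: 10.05
eef_pos: [0.4997, 0.1284, 0.2033]
tool_rot: [0.985, 0.074, -0.013, -0.157]
wrist_force: [-0.5, 0.2, -1.8]
width: 0.0594
[0.49967675 0.12838685 0.20334872] 0.05942363123500623 [-0.52730678  0.24717947 -1.84757136]
[-0.1, 0.2, 0.4] [0.04, 0.1, 1.95] rows>=1.3 (78mm 0deg)
[-0.1, 0.2, 0.4] [0.04, 0.1, 2.33] rows>=0.2 (15mm 0deg)
```

View pics/w4.png

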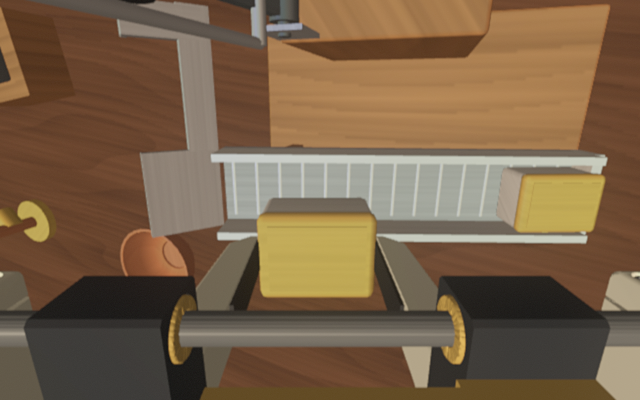

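Tin A stands against the stop at (555,200), and B is over the lane. Lowering and releasing.

```bash
python3 -m pendant '[0,0,0.4,0.03,0.1,1,0,0,0,0.4,0.03,0.1,1.9,0,0,0,0.4,0.03,0.1,2.15,0,0,0,0.4,0.03,0.1,2.35,0,0,0,0.4,0.03,0.1,2.35,0,0,0,0.4,0.03,0.1,2.35,0.3,0,0,0.4,0.03,0.1,2.35,1,0,0,0.4,0.03,0.1,2.35,1,0,0,0.4,0.03,0.1,2.35,1,0,0,0.4,0.03,0.1,1.5,1,0,0,0.4,0.03,0.1,0.2,1,0,0,0.4,0.03,0.1,-0.6,1]'
python3 - <<'E'
from rig import *
from h import *
s=state();print(s["eef_pos"],s["wrist_force"])
plan(s,(down(-52),[.581,-.358,.2]),(down(-142),[.581,-.358,.2]))
E
```

```text
time_s: 11.6
eef_pos: [0.5046, 0.1128, 0.2274]
tool_rot: [0.985, 0.067, -0.011, -0.156]
wrist_force: [0.8, 0.5, -0.3]
width: 0.0927
[0.50459292 0.11281156 0.22744484] [ 0.80321105  0.49802203 -0.32830355]
[-17.6, -4.7, -30.0] [0.3, 11.55, -3.03] rows>=7.6 (478mm 35deg)
[-16.3, 9.4, 59.3] [0.3, 11.55, -3.03] rows>=8.4 (0mm 90deg)
```

```bash
python3 -m pendant '[-4,-1,-5,0,1.3,-0.5,1,-8,-2,-10,0.1,2.8,-1,1,-17.6,-4.7,-30,0.3,11.55,-3.03,1,-17.6,-4.7,-30,0.3,11.55,-3.03,1,-17.6,-4.7,-30,0.3,11.55,-3.03,1,-17.6,-4.7,-30,0.3,11.55,-3.03,1,-17.6,-4.7,-30,0.3,11.55,-3.03,1,-17.6,-4.7,-30,0.3,11.55,-3.03,1,-17.6,-4.7,-30,0.3,11.55,-3.03,1,-17.6,-4.7,-30,0.3,11.55,-3.03,1,-17.6,-4.7,-30,0.3,11.55,-3.03,1,-17.6,-4.7,-30,0.3,11.55,-3.03,1]'
python3 - <<'E'
from rig import *
from h import *
s=state();print(s["eef_pos"])
d=get_image("wrist")
for t in tins(d):print(t)
plan(s,(down(-52),[.581,-.358,.06]),(down(-52),[.581,-.358,.023]))
d=get_image("scene");W=cloud(d)
for t in tins(d,.02,.2):print("scene",t)
E
```

```text
time_s: 13.1
eef_pos: [0.581, -0.3557, 0.1981]
tool_rot: [0.945, 0.327, -0.001, -0.0]
wrist_force: [-0.2, 0.9, -0.9]
width: 0.093
[ 0.5809904  -0.35574385  0.19810263]
(array([320., 179.]), np.int32(2720), np.float64(0.041), array([ 582., -358.]), array([46., 61.]), 38.3)
[-0.1, 0.1, 0.2] [-0.03, 0.05, 3.45] rows>=2.2 (138mm 0deg)
[-0.1, 0.1, 0.2] [-0.03, 0.05, 4.38] rows>=0.6 (37mm 0deg)
scene (array([534.,  47.]), np.int32(260), np.float64(0.173), array([-481., 1154.]), array([830.,  36.]), 61.4)
scene (array([315., 206.]), np.int32(422), np.float64(0.08), array([519.,  10.]), array([ 51., 124.]), 10.9)
scene (array([190., 239.]), np.int32(252), np.float64(0.039), array([ 584., -355.]), array([52., 59.]), 40.1)
scene (array([383., 271.]), np.int32(222), np.float64(0.024), array([738., 168.]), array([188.,  17.]), 74.3)
scene (array([254., 291.]), np.int32(125), np.float64(0.025), array([ 777., -175.]), array([63., 62.]), 82.7)
scene (array([289., 297.]), np.int32(139), np.float64(0.025), array([804., -86.]), array([69., 68.]), 76.9)
```

```bash
python3 -m pendant '[0,0,0,0,0.05,1.5,1,0,0,0,0,0.05,3,1,0,0,0,0,0.05,4,1,0,0,0,0,0.05,4.38,1,0,0,0,0,0.05,4.38,1,0,0,0,0,0.05,4.38,0,0,0,0,0,0.05,4.38,0,0,0,0,0,0.05,4.38,0,0,0,0,0,0.05,4.38,0]'
python3 - <<'E'
from rig import *
from h import *
s=state();print(s["eef_pos"],s["width"])
L=laneR(-1)
plan(s,(down(-52),[.581,-.358,.2]),(L,lane(.215,.001,.12)))
E
```

```text
time_s: 14.32
eef_pos: [0.5815, -0.3593, 0.023]
tool_rot: [0.945, 0.326, -0.001, 0.0]
wrist_force: [-0.8, -0.3, 2.2]
width: 0.0594
[ 0.58150869 -0.3592816   0.02300309] 0.05938032848339053
[-0.0, 0.1, 0.1] [0.0, -0.03, -4.42] rows>=2.8 (177mm 0deg)
[17.6, 4.8, 29.6] [5.93, -10.86, -4.57] rows>=7.9 (494mm 35deg)
```

```bash
python3 -m pendant '[0,0,0,0,0,-1.5,0,0,0,0,0,0,-3,0,0,0,0,0,0,-4.6,0,2,0.5,4,0.8,-1.5,-4.9,0,4,1,8,1.6,-3,-4.9,0,6,1.6,12,2.5,-4.5,-4.9,0,9,2.4,16,3.4,-6,-4.9,0,12,3,20,4.2,-7.5,-4.8,0,15,4,25,5.1,-9.2,-4.7,0,17.6,4.8,29.6,5.93,-10.86,-4.57,0,17.6,4.8,29.6,5.93,-10.86,-4.57,0,17.6,4.8,29.6,5.93,-10.86,-4.57,0]'
python3 - <<'E'
from rig import *
from h import *
s=state();print(s["eef_pos"],s["width"],s["wrist_force"])
L=laneR(-1)
plan(s,(L,lane(.215,.001,.04)),(L,lane(.215,.001,.025)))
E
```

```text
time_s: 15.82
eef_pos: [0.4974, 0.1355, 0.2056]
tool_rot: [0.984, 0.076, -0.013, -0.158]
wrist_force: [-0.2, -0.3, -1.2]
width: 0.0596
[0.49742954 0.13554562 0.20560364] 0.05960478176027183 [-0.1994916  -0.32019939 -1.23353948]
[-0.2, 0.3, 0.6] [0.07, 0.17, 1.95] rows>=1.3 (78mm 1deg)
[-0.2, 0.3, 0.6] [0.07, 0.17, 2.32] rows>=0.2 (15mm 0deg)
```

```bash
python3 -m pendant '[0,0,0.6,0.06,0.12,1,0,0,0,0.6,0.06,0.12,1.9,0,0,0,0.6,0.06,0.12,2.15,0,0,0,0.6,0.06,0.12,2.34,0,0,0,0.6,0.06,0.12,2.34,0,0,0,0.6,0.06,0.12,2.34,0.3,0,0,0.6,0.06,0.12,2.34,1,0,0,0.6,0.06,0.12,2.34,1,0,0,0.6,0.06,0.12,2.34,1,0,0,0.6,0.06,0.12,1.5,1,0,0,0.6,0.06,0.12,0.2,1,0,0,0.6,0.06,0.12,-0.6,1]'
python3 - <<'E'
from rig import *
from h import *
import time
s=state();print(s["eef_pos"])
d=get_image("wrist");cv2.imwrite("pics/w5.png",d["img"])
E
```

```text
time_s: 17.32
eef_pos: [0.5056, 0.1172, 0.2288]
tool_rot: [0.986, 0.065, -0.011, -0.156]
wrist_force: [0.6, -0.2, -0.3]
width: 0.0928
[0.50557228 0.11716163 0.2288203 ]
```

View pics/w5.png

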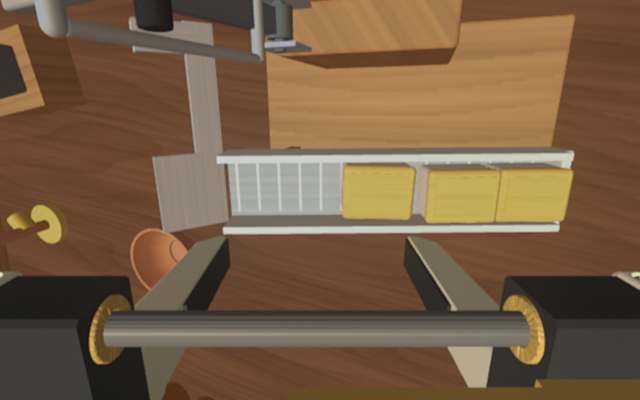

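All three tins are in the lane; the third, at (378,192), is still sliding to its neighbours. Now I'll swing the gate shut with closed fingers from its outer side.

Run:
```python
from rig import *
from h import *
s=state();D=down(8.2)
plan(s,(D,lv(.375,.01,.25)),(D,lv(.375,.01,.157)),(D,lv(.33,.01,.157)),(D,lv(.298,.01,.157)))
```

```text
[-13.7, -14.5, -89.9] [-0.43, -5.4, 1.28] rows>=8.6 (223mm 92deg)
[-13.7, -14.5, -89.9] [-0.44, -4.69, 3.49] rows>=1.5 (93mm 0deg)
[-13.7, -14.5, -89.9] [-0.43, -3.62, 3.14] rows>=0.7 (45mm 0deg)
[-13.7, -14.5, -89.9] [-0.42, -2.86, 2.9] rows>=0.5 (32mm 0deg)
```

Run:
```python
from rig import *
from h import *
s=state();D=down(8.2)
plan(s,(D,lv(.16,.05,.25)),(D,lv(.375,.01,.25)))
```

```text
[-13.7, -14.5, -89.9] [-1.36, -0.28, -0.39] rows>=8.6 (58mm 92deg)
[-13.7, -14.5, -89.9] [-0.43, -5.4, 1.28] rows>=3.5 (219mm 0deg)
```

```bash
python3 -m pendant '[0,0,0,-1.36,-0.28,-0.39,0.5,-13.7,-14.5,-89.9,-1.36,-0.28,-0.39,0,-13.7,-14.5,-89.9,-1.36,-0.28,-0.39,0,-13.7,-14.5,-89.9,-1.36,-0.28,-0.39,0,-13.7,-14.5,-89.9,-1.36,-0.28,-0.39,0,-13.7,-14.5,-89.9,-1.36,-0.28,-0.39,0,-13.7,-14.5,-89.9,-1.36,-0.28,-0.39,0,-13.7,-14.5,-89.9,-1.36,-0.28,-0.39,0,-13.7,-14.5,-89.9,-0.43,-5.4,1.28,0,-13.7,-14.5,-89.9,-0.43,-5.4,1.28,0,-13.7,-14.5,-89.9,-0.43,-5.4,1.28,0,-13.7,-14.5,-89.9,-0.43,-5.4,1.28,0]'
python3 - <<'E'
from rig import *
from h import *
s=state();D=down(8.2)
plan(s,(D,lv(.375,.01,.25)),(D,lv(.375,.01,.157)),(D,lv(.33,.01,.157)),(D,lv(.300,.01,.157)))
d=get_image("scene");W=cloud(d);o=lane(0,0,0);q=np.array([lane(*e)-o for e in np.eye(3)])
hsv=cv2.cvtColor(d["img"],cv2.COLOR_BGR2HSV);m=(hsv[...,0]>18)&(hsv[...,0]<32)&(hsv[...,1]>70)
p=(W[m]-o)@q.T;p=p[(abs(p[:,1])<.03)&(p[:,0]>-.02)&(p[:,0]<.3)&(p[:,2]>.03)];print(len(p),np.percentile(p,[1,50,99],axis=0).round(3))
E
```

```text
time_s: 18.88
eef_pos: [0.4567, 0.339, 0.2447]
tool_rot: [0.651, 0.759, -0.003, -0.005]
wrist_force: [0.6, -0.3, 0.4]
width: 0.0005
[-0.6, -0.3, 0.5] [-0.16, 0.11, -0.13] rows>=0.2 (10mm 1deg)
[-0.6, -0.3, 0.5] [-0.17, 0.14, 2.19] rows>=1.5 (93mm 0deg)
[-0.6, -0.3, 0.5] [-1.3, 0.13, 2.19] rows>=0.7 (45mm 0deg)
[-0.6, -0.3, 0.5] [-2.05, 0.13, 2.18] rows>=0.5 (30mm 0deg)
636 [[-0.001 -0.025  0.036]
 [ 0.087 -0.004  0.04 ]
 [ 0.174  0.022  0.044]]
```

The tins occupy lane x = 0 to 0.175, all at the right height. Pushing the gate.

```bash
python3 -m pendant '[0,0,0,0,0.12,1,0,0,0,0.5,-0.1,0.13,2.18,0,0,0,0.5,-0.15,0.13,2.18,0,0,0,0.5,-0.7,0.13,2.18,0,0,0,0.5,-1.1,0.13,2.18,0,0,0,0.5,-1.4,0.13,2.18,0,0,0,0.5,-1.7,0.13,2.18,0,0,0,0.5,-1.9,0.13,2.18,0,0,0,0.5,-2.05,0.13,2.18,0,0,0,0.5,-2.1,0.13,2.18,0,0,0,0.5,-2.1,0.13,2.18,0]'
cat > gate.py <<'E'
from rig import *
from h import *
s=state();o,a=rack();ux=np.array([np.cos(a),np.sin(a)]);uy=np.array([-ux[1],ux[0]])
q=s["eef_pos"];print("tcp h,l,z",((q[:2]-o)@ux).round(4),((q[:2]-o)@uy).round(4),q[2].round(4),s["wrist_force"])
for n in("scene","side"):
    d=get_image(n);cv2.imwrite(f"pics/{n}_now.png",d["img"]);W=cloud(d).reshape(-1,3);h=(W[:,:2]-o)@ux;l=(W[:,:2]-o)@uy
    for nm,l0,l1 in(("panel",-.034,.034),("keeper",-.15,-.11)):
        m=(l>l0)&(l<l1)&(W[:,2]>.115)&(h>.26)&(h<.36)&(W[:,2]<.2)
        c=np.c_[h[m],W[m,2]]
        for z0 in np.arange(.115,.195,.01):
            k=c[(c[:,1]>=z0)&(c[:,1]<z0+.01),0]
            if len(k):print(n,nm,"z%.3f"%z0,len(k),np.percentile(k,[5,50,95]).round(3))
E
python3 gate.py
```

```text
time_s: 20.3
eef_pos: [0.4747, 0.2527, 0.1574]
tool_rot: [0.657, 0.754, -0.003, -0.004]
wrist_force: [0.6, 0.7, 0.4]
width: 0.0001
tcp h,l,z 0.2934 0.0092 0.1574 [0.62728037 0.67718853 0.36883283]
scene panel z0.115 45 [0.262 0.288 0.294]
scene panel z0.125 36 [0.262 0.297 0.304]
scene panel z0.135 55 [0.261 0.307 0.314]
scene panel z0.145 58 [0.27  0.316 0.321]
scene panel z0.155 50 [0.319 0.323 0.327]
scene panel z0.165 10 [0.285 0.287 0.298]
scene panel z0.175 17 [0.285 0.287 0.294]
scene panel z0.185 18 [0.285 0.287 0.294]
scene keeper z0.115 57 [0.286 0.291 0.338]
scene keeper z0.125 60 [0.294 0.3   0.321]
scene keeper z0.135 41 [0.303 0.308 0.318]
scene keeper z0.145 44 [0.311 0.317 0.332]
scene keeper z0.155 38 [0.319 0.324 0.334]
scene keeper z0.165 1 [0.324 0.324 0.324]
side panel z0.115 76 [0.267 0.279 0.289]
side panel z0.125 28 [0.264 0.279 0.299]
side panel z0.135 29 [0.265 0.274 0.308]
side panel z0.145 24 [0.261 0.272 0.315]
side panel z0.155 70 [0.32  0.326 0.329]
side panel z0.165 17 [0.301 0.303 0.31 ]
side panel z0.175 29 [0.293 0.303 0.305]
side panel z0.185 37 [0.296 0.303 0.305]
side keeper z0.115 27 [0.286 0.335 0.341]
side keeper z0.125 35 [0.295 0.32  0.33 ]
side keeper z0.135 10 [0.305 0.309 0.319]
side keeper z0.145 16 [0.31  0.324 0.337]
side keeper z0.155 54 [0.322 0.33  0.337]
side keeper z0.165 1 [0.328 0.328 0.328]
```

The finger passed over the gate while still descending, so the gate hasn't moved. I'll go back out, descend fully, and then push.

```bash
python3 -m pendant '[0,0,0,0,0,-1.2,0,0,0,0,0,0,-2.2,0,0,0,0,0,0,-2.2,0,0,0,0,1.1,0,-2.2,0,0,0,0,2.1,0,-2.2,0,0,0,0,2.1,0,-2.2,0,0,0,0,2.1,0,-1.2,0,0,0,0,2.1,0,0,0,0,0,0,2.1,0,0,0,0,0,0,2.1,0,0,0]'
python3 -m pendant '[0,0,0,-0.4,0,0,0,0,0,0,-0.8,0,0,0,0,0,0,-1.0,0,0,0,0,0,0,-1.2,0,0,0,0,0,0,-1.4,0,0,0,0,0,0,-1.6,0,0,0,0,0,0,-1.7,0,0,0,0,0,0,-1.8,0,0,0,0,0,0,-1.85,0,0,0,0,0,0,-1.85,0,0,0]'
python3 gate.py
```

```text
time_s: 21.65
eef_pos: [0.464, 0.3358, 0.1587]
tool_rot: [0.657, 0.754, -0.003, -0.004]
wrist_force: [0.5, -0.1, 0.4]
width: 0.0008
time_s: 22.9
eef_pos: [0.4734, 0.2624, 0.1574]
tool_rot: [0.657, 0.754, -0.003, -0.004]
wrist_force: [-0.2, -0.1, 0.3]
width: 0.0007
tcp h,l,z 0.3031 0.0091 0.1574 [-0.18079571 -0.08616689  0.33273744]
scene panel z0.115 43 [0.264 0.29  0.297]
scene panel z0.125 39 [0.263 0.296 0.305]
scene panel z0.135 46 [0.264 0.307 0.312]
scene panel z0.145 64 [0.267 0.316 0.322]
scene panel z0.155 35 [0.319 0.324 0.33 ]
scene panel z0.165 9 [0.295 0.297 0.304]
scene panel z0.175 20 [0.296 0.303 0.311]
scene panel z0.185 13 [0.295 0.306 0.314]
scene keeper z0.115 60 [0.287 0.292 0.336]
scene keeper z0.125 56 [0.294 0.299 0.314]
scene keeper z0.135 41 [0.302 0.308 0.318]
scene keeper z0.145 48 [0.31  0.317 0.334]
scene keeper z0.155 36 [0.319 0.324 0.334]
scene keeper z0.165 1 [0.325 0.325 0.325]
side panel z0.115 69 [0.273 0.28  0.288]
side panel z0.125 21 [0.271 0.278 0.298]
side panel z0.135 25 [0.271 0.277 0.308]
side panel z0.145 19 [0.265 0.272 0.317]
side panel z0.155 69 [0.322 0.327 0.329]
side panel z0.165 16 [0.307 0.314 0.315]
side panel z0.175 37 [0.3   0.314 0.315]
side panel z0.185 34 [0.298 0.313 0.315]
side keeper z0.115 28 [0.287 0.334 0.34 ]
side keeper z0.125 28 [0.295 0.321 0.329]
side keeper z0.135 14 [0.303 0.312 0.32 ]
side keeper z0.145 23 [0.311 0.329 0.337]
side keeper z0.155 47 [0.324 0.33  0.336]
side keeper z0.165 2 [0.329 0.329 0.33 ]
```

```bash
python3 -c "
import cv2,numpy as np
a=cv2.imread('pics/scene_now.png')[100:260,330:470];b=cv2.imread('pics/side_now.png')[130:290,200:360]
a=cv2.resize(a,None,fx=2.6,fy=2.6,interpolation=2);b=cv2.resize(b,None,fx=2.6,fy=2.6,interpolation=2)
cv2.imwrite('pics/crop2.png',np.hstack([a,b]))"
```

```text
(no output)
```

View pics/crop2.png

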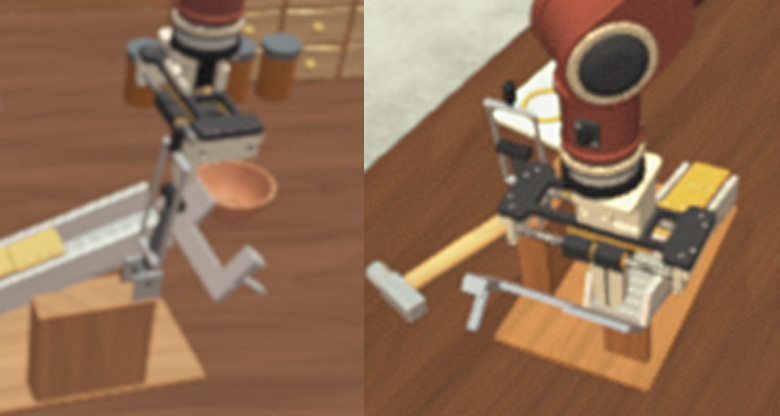

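Run:
```python
from rig import *
from h import *
s=state();o,a=rack();ux=np.array([np.cos(a),np.sin(a)]);uy=np.array([-ux[1],ux[0]])
print(s["eef_pos"],s["tool_rot"],s["width"])
d=get_image("side");W=cloud(d);P=W.reshape(-1,3);h=(P[:,:2]-o)@ux;l=(P[:,:2]-o)@uy
for p,n in((lv(.303,.009,.138),"tip"),(lv(.303,.009,.157),"tcp"),(lv(.329,0,.161),"gatetop"),(lv(.329,.035,.161),"gatetop+"),(lv(.329,-.035,.161),"gatetop-")):print(n,proj(d,p).round(1))
m=(h>.27)&(h<.34)&(abs(l)<.045)&(P[:,2]>.12)&(P[:,2]<.215)
u=np.arange(len(P))%640;v=np.arange(len(P))//640
ii=np.where(m)[0]
for vv in sorted(set(v[ii])):
    k=ii[v[ii]==vv];print(vv,[(int(u[i]),int(h[i]*1000),int(l[i]*1000),int(P[i,2]*1000)) for i in k[::5]])
```

```text
[0.47336109 0.26261706 0.15749182] [ 0.65654856  0.75426456 -0.00325304 -0.00428672] 0.0005053926975892853
tip [294.9 251.8]
tcp [294.7 247.2]
gatetop [287.2 252.6]
gatetop+ [300.  256.8]
gatetop- [274.6 248.6]
233 [(301, 297, 25, 213)]
234 [(287, 313, -4, 213)]
235 [(287, 312, -5, 208), (300, 304, 25, 213)]
236 [(285, 272, -32, 149), (291, 314, 5, 211), (300, 305, 26, 210)]
237 [(285, 271, -33, 144), (291, 315, 6, 209), (296, 314, 19, 214)]
238 [(285, 273, -32, 142), (290, 313, 2, 201), (295, 313, 16, 208), (300, 304, 25, 202)]
239 [(285, 275, -31, 141), (290, 312, 1, 196), (295, 313, 16, 203), (300, 303, 25, 196)]
240 [(285, 274, -32, 136), (291, 313, 5, 195), (296, 314, 19, 202), (301, 297, 24, 185)]
241 [(285, 275, -32, 132), (290, 311, 1, 187), (295, 312, 15, 195), (300, 301, 24, 187)]
242 [(285, 277, -31, 130), (290, 313, 1, 185), (295, 313, 15, 192), (300, 303, 24, 185)]
243 [(285, 276, -31, 125), (290, 314, 2, 182), (295, 313, 15, 188), (300, 302, 24, 180)]
244 [(284, 280, -33, 124), (290, 313, 1, 178), (295, 313, 15, 184), (300, 301, 23, 175)]
245 [(284, 281, -32, 121), (291
[... 219 characters left out ...]
 [(276, 325, -32, 160), (282, 305, -26, 140), (296, 312, 17, 168)]
249 [(276, 326, -32, 158), (281, 324, -19, 160), (286, 300, -17, 134)]
250 [(278, 328, -25, 159), (283, 325, -12, 161), (288, 306, -8, 141), (307, 275, 31, 124)]
251 [(281, 327, -18, 156), (286, 327, -3, 164), (291, 309, 1, 145), (307, 277, 32, 122)]
252 [(284, 330, -8, 160), (289, 325, 3, 160), (294, 309, 9, 145)]
253 [(287, 329, 0, 159), (292, 325, 11, 160), (297, 309, 18, 145)]
254 [(290, 328, 7, 158), (295, 325, 19, 160), (300, 307, 25, 142)]
255 [(293, 330, 16, 161), (298, 326, 28, 162), (303, 311, 35, 147)]
256 [(296, 330, 24, 160), (301, 325, 36, 160), (306, 295, 36, 125)]
257 [(299, 327, 31, 157), (304, 309, 37, 137)]
```

Run:
```python
from rig import *
from h import *
o,a=rack();ux=np.array([np.cos(a),np.sin(a)]);uy=np.array([-ux[1],ux[0]])
for n,cols in(("side",(291,294,297)),("scene",None)):
    d=get_image(n);W=cloud(d)
    pt=proj(d,lv(.303,.0,.150)).round().astype(int);print(n,pt)
    for v in range(pt[1]-12,pt[1]+7):
        print(v,[tuple((np.array([(W[v,u,:2]-o)@ux,(W[v,u,:2]-o)@uy,W[v,u,2]])*1000).round().tolist()) if np.isfinite(W[v,u,0]) else None for u in range(pt[0]-6,pt[0]+7,4)])
```

```text
side [292 248]
236 [(271.0, -31.0, 149.0), (315.0, 4.0, 211.0), (314.0, 14.0, 215.0), (314.0, 25.0, 220.0)]
237 [(271.0, -30.0, 145.0), (314.0, 3.0, 206.0), (313.0, 13.0, 210.0), (313.0, 24.0, 215.0)]
238 [(272.0, -30.0, 141.0), (313.0, 3.0, 202.0), (314.0, 14.0, 207.0), (313.0, 24.0, 211.0)]
239 [(273.0, -30.0, 139.0), (313.0, 2.0, 198.0), (312.0, 13.0, 201.0), (313.0, 24.0, 207.0)]
240 [(276.0, -29.0, 138.0), (314.0, 3.0, 195.0), (312.0, 13.0, 197.0), (314.0, 24.0, 204.0)]
241 [(275.0, -29.0, 134.0), (313.0, 2.0, 190.0), (313.0, 13.0, 195.0), (314.0, 24.0, 201.0)]
242 [(276.0, -29.0, 131.0), (314.0, 2.0, 186.0), (312.0, 12.0, 189.0), (314.0, 24.0, 197.0)]
243 [(276.0, -29.0, 127.0), (315.0, 3.0, 184.0), (313.0, 13.0, 187.0), (313.0, 23.0, 191.0)]
244 [(278.0, -28.0, 125.0), (316.0, 3.0, 182.0), (312.0, 12.0, 182.0), (313.0, 24.0, 188.0)]
245 [(279.0, -28.0, 121.0), (314.0, 2.0, 175.0), (312.0, 12.0, 177.0), (314.0, 24.0, 185.0)]
246 [(282.0, -27.0, 121.0), (315.0, 2.0, 172.0), (315.0, 13.0, 178.0), (313.0, 23.0, 180.0)]
247 [(282.0, -27.0, 118.0), (277.0, -17.0, 116.0), (313.0, 12.
[... 1813 characters left out ...]
-5.0, 154.0)]
175 [(219.0, -131.0, 256.0), (217.0, -157.0, 274.0), (311.0, 3.0, 147.0), (319.0, -6.0, 151.0)]
176 [(219.0, -132.0, 253.0), (217.0, -156.0, 270.0), (310.0, -1.0, 146.0), (318.0, -10.0, 151.0)]
177 [(220.0, -130.0, 248.0), (218.0, -157.0, 268.0), (309.0, -3.0, 144.0), (316.0, -15.0, 151.0)]
178 [(222.0, -126.0, 242.0), (218.0, -157.0, 265.0), (308.0, -7.0, 143.0), (316.0, -16.0, 148.0)]
179 [(221.0, -130.0, 242.0), (218.0, -158.0, 263.0), (306.0, -11.0, 142.0), (314.0, -20.0, 147.0)]
180 [(220.0, -132.0, 240.0), (218.0, -159.0, 260.0), (307.0, -10.0, 138.0), (313.0, -23.0, 146.0)]
181 [(220.0, -132.0, 237.0), (220.0, -156.0, 254.0), (305.0, -14.0, 137.0), (312.0, -26.0, 145.0)]
```

Depth shows the closed fingertips ending at about z 0.167, some 10 mm above the TCP reading. They simply passed over the gate top. I'll redo this 30 mm lower.

```bash
python3 -m pendant '[0,0,0,0,0,-1,0,0,0,0,0,0,-1,0,0,0,0,1.1,0,-1,0,0,0,0,1.9,0,-1,0,0,0,0,1.9,0,-1,0,0,0,0,1.9,0,0,0,0,0,0,1.9,0,0.72,0,0,0,0,1.9,0,0.72,0,0,0,0,1.9,0,0.72,0]'
python3 -m pendant '[0,0,0,-0.4,0,0,0,0,0,0,-0.7,0,0,0,0,0,0,-0.9,0,0,0,0,0,0,-1.1,0,0,0,0,0,0,-1.2,0,0,0]'
python3 -m pendant '[0,0,0,-0.2,0,0,0,0,0,0,-0.4,0,0,0,0,0,0,-0.6,0,0,0,0,0,0,-0.7,0,0,0,0,0,0,-0.7,0,0,0]'
python3 gate.py
```

```text
time_s: 24.28
eef_pos: [0.4633, 0.3376, 0.1296]
tool_rot: [0.657, 0.754, -0.003, -0.004]
wrist_force: [-0.1, 0.3, -0.6]
width: 0.0003
time_s: 24.9
eef_pos: [0.4691, 0.2943, 0.1303]
tool_rot: [0.656, 0.755, 0.0, -0.006]
wrist_force: [-2.4, 6.8, 5.0]
width: 0.0006
time_s: 25.52
eef_pos: [0.4734, 0.2614, 0.1284]
tool_rot: [0.657, 0.754, -0.004, -0.004]
wrist_force: [0.7, 2.0, 1.6]
width: 0.0007
tcp h,l,z 0.3022 0.0093 0.1284 [0.74691253 2.01663917 1.61652165]
scene panel z0.115 27 [0.262 0.273 0.287]
scene panel z0.125 23 [0.263 0.285 0.288]
scene panel z0.135 22 [0.263 0.273 0.288]
scene panel z0.145 13 [0.262 0.287 0.312]
scene panel z0.155 18 [0.287 0.292 0.311]
scene panel z0.165 36 [0.288 0.291 0.3  ]
scene panel z0.175 17 [0.289 0.294 0.297]
scene panel z0.185 5 [0.295 0.295 0.296]
scene keeper z0.115 25 [0.284 0.286 0.292]
scene keeper z0.125 25 [0.285 0.286 0.294]
scene keeper z0.135 36 [0.286 0.289 0.338]
scene keeper z0.145 58 [0.287 0.308 0.338]
scene keeper z0.155 22 [0.287 0.289 0.296]
scene keeper z0.165 37 [0.288 0.294 0.304]
scene keeper z0.175 19 [0.288 0.292 0.302]
side panel z0.115 27 [0.29  0.291 0.293]
side panel z0.125 26 [0.29  0.291 0.293]
side panel z0.135 36 [0.286 0.293 0.313]
side panel z0.145 55 [0.291 0.297 0.313]
side panel z0.155 53 [0.292 0.307 0.313]
side panel z0.165 46 [0.292 0.312 0.314]
side panel z0.175 37 [0.294 0.312 0.313]
side panel z0.185 24 [0.307 0.312 0.314]
side keeper z0.115 12 [0.289 0.292 0.296]
side keeper z0.125 18 [0.292 0.295 0.297]
side keeper z0.135 28 [0.287 0.295 0.335]
side keeper z0.145 73 [0.294 0.309 0.338]
side keeper z0.155 18 [0.29  0.296 0.298]
side keeper z0.165 21 [0.288 0.297 0.304]
side keeper z0.175 39 [0.289 0.297 0.304]
```

The gate is nearly shut, about 0.05 rad to go. Pressing the last millimetres.

```bash
python3 -m pendant '[0,0,0,-0.1,0,0,0,0,0,0,-0.2,0,0,0,0,0,0,-0.2,0,0,0]'
python3 gate.py | grep -E "tcp|side panel|scene panel"
```

```text
time_s: 26.0
eef_pos: [0.4736, 0.2584, 0.1285]
tool_rot: [0.656, 0.755, -0.001, -0.007]
wrist_force: [0.9, 7.8, -3.8]
width: 0.0006
tcp h,l,z 0.2992 0.0094 0.1285 [ 0.93582152  7.84422536 -3.75229484]
scene panel z0.115 24 [0.266 0.28  0.286]
scene panel z0.125 23 [0.263 0.285 0.287]
scene panel z0.135 22 [0.261 0.272 0.287]
scene panel z0.145 13 [0.265 0.285 0.308]
scene panel z0.155 13 [0.285 0.303 0.309]
scene panel z0.165 27 [0.285 0.288 0.292]
scene panel z0.175 23 [0.287 0.291 0.294]
scene panel z0.185 13 [0.29  0.292 0.293]
side panel z0.115 36 [0.289 0.291 0.292]
side panel z0.125 26 [0.289 0.291 0.293]
side panel z0.135 36 [0.285 0.292 0.31 ]
side panel z0.145 57 [0.285 0.293 0.311]
side panel z0.155 56 [0.289 0.306 0.31 ]
side panel z0.165 49 [0.286 0.307 0.31 ]
side panel z0.175 38 [0.3   0.309 0.31 ]
side panel z0.185 30 [0.298 0.308 0.31 ]
```

The gate is shut against its stop (7.8 N, panel vertical at h ≈ 0.291). Backing off and preparing to tip the loop.

```bash
python3 -m pendant '[0,0,0,0.7,0,0,0,0,0,0,0.8,0,-0.5,0,0,0,0,0.8,0,-2,0,0,0,0,0.8,0,-3.5,0,0,0,0,0.8,0,-5,0,0,0,0,0.8,0,-6,0,0,0,0,0.8,0,-6,0]'
python3 - <<'E'
from rig import *
from h import *
s=state();D=down(8.2);o,a=rack()
d=get_image("wrist");R0=Ro.from_quat(s["tool_rot"]).as_matrix()
print(s["eef_pos"],"cam in tool",R0.T@(-d["R"].T@d["t"]-s["eef_pos"]))
plan(s,(D,lv(.15,.01,.37)),(D,lv(.15,-.13,.37)),(D,lv(.165,-.13,.292)))
E
python3 gate.py | grep -E "scene panel|scene keeper|side keeper"; cp pics/side_now.png pics/side_g.png
```

```text
time_s: 26.98
eef_pos: [0.4732, 0.2858, 0.3714]
tool_rot: [0.657, 0.754, -0.001, -0.003]
wrist_force: [0.4, -0.3, 0.4]
width: 0.0007
[0.473155   0.28579306 0.37137265] cam in tool [ 0.07904719 -0.00040702 -0.17570353]
[-0.3, -0.1, -0.4] [-4.41, -0.07, 0.02] rows>=2.8 (176mm 1deg)
[-0.3, -0.1, -0.4] [-4.39, 3.43, 0.0] rows>=2.2 (140mm 0deg)
[-0.3, -0.1, -0.4] [-4.02, 3.44, 1.95] rows>=1.3 (79mm 0deg)
scene panel z0.115 26 [0.263 0.28  0.287]
scene panel z0.125 27 [0.263 0.285 0.287]
scene panel z0.135 20 [0.262 0.279 0.288]
scene panel z0.145 12 [0.262 0.27  0.289]
scene panel z0.155 6 [0.284 0.286 0.287]
scene panel z0.165 24 [0.285 0.288 0.292]
scene panel z0.175 2 [0.284 0.284 0.284]
scene keeper z0.115 25 [0.284 0.286 0.29 ]
scene keeper z0.125 22 [0.285 0.286 0.296]
scene keeper z0.135 28 [0.285 0.286 0.302]
scene keeper z0.145 65 [0.285 0.309 0.336]
scene keeper z0.155 21 [0.284 0.286 0.293]
scene keeper z0.165 29 [0.285 0.288 0.299]
scene keeper z0.175 30 [0.285 0.292 0.3  ]
side keeper z0.115 10 [0.289 0.291 0.295]
side keeper z0.125 19 [0.29  0.294 0.296]
side keeper z0.135 22 [0.287 0.293 0.297]
side keeper z0.145 78 [0.292 0.312 0.336]
side keeper z0.155 21 [0.287 0.294 0.296]
side keeper z0.165 17 [0.286 0.293 0.301]
side keeper z0.175 44 [0.285 0.294 0.302]
```

Camera sits high enough to clear. Moving behind the loop.

```bash
python3 -m pendant '[0,0,0,-1.5,0,-0.2,0,0,0,0,-3,0,-0.2,0,0,0,0,-4.4,0,-0.1,0,0,0,0,-4.4,0,-0.1,0,0,0,0,-4.4,1.5,0,0,0,0,0,-4.4,3,0,0,0,0,0,-4.4,3.44,0,0,0,0,0,-4.4,3.44,0,0,0,0,0,-4.3,3.44,1,0,0,0,0,-4.1,3.44,1.95,0,0,0,0,-4.1,3.44,1.95,0,0,0,0,-4.1,3.44,1.95,0]'
cat > latch.py <<'E'
from rig import *
from h import *
s=state();o,a=rack();ux=np.array([np.cos(a),np.sin(a)]);uy=np.array([-ux[1],ux[0]])
q=s["eef_pos"];print("tcp h,l,z",((q[:2]-o)@ux).round(4),((q[:2]-o)@uy).round(4),q[2].round(4),s["wrist_force"])
im=np.full((500,600,3),255,np.uint8)
for n in("scene","side"):
    d=get_image(n);cv2.imwrite(f"pics/{n}_now.png",d["img"]);W=cloud(d);P=W.reshape(-1,3);c=d["img"].reshape(-1,3);h=(P[:,:2]-o)@ux;l=(P[:,:2]-o)@uy
    m=(l<-.095)&(l>-.165)&(P[:,2]>.1)&(h>.08)&(h<.38)&(P[:,2]<.35)
    for hh,z,cc in zip(h[m],P[m,2],c[m]):cv2.circle(im,(int((hh-.08)*2000),int((.35-z)*2000)),2,cc.tolist(),-1)
for k in range(10,38,2):cv2.putText(im,str(k*10),(int((k*.01-.08)*2000),495),0,.35,(0,0,0));cv2.line(im,(int((k*.01-.08)*2000),0),(int((k*.01-.08)*2000),480),(220,220,220),1)
for k in range(12,35,2):cv2.putText(im,str(k*10),(0,int((.35-k*.01)*2000)),0,.35,(0,0,0))
cv2.imwrite("pics/latch.png",im)
a=cv2.imread('pics/scene_now.png')[100:260,330:470]
cv2.imwrite("pics/lcrop.png",np.hstack([im,cv2.copyMakeBorder(cv2.resize(a,(200,229)),0,271,0,0,0)]))
E
python3 latch.py
```

```text
time_s: 28.62
eef_pos: [0.6305, 0.1429, 0.2908]
tool_rot: [0.657, 0.754, -0.002, -0.004]
wrist_force: [0.1, 0.7, 0.2]
width: 0.0006
tcp h,l,z 0.1624 -0.1294 0.2908 [0.06944187 0.70160613 0.15154234]
```

View pics/lcrop.png

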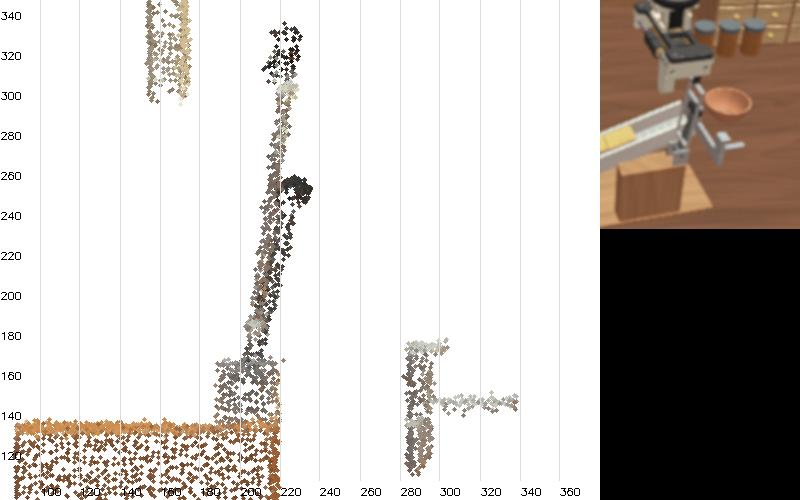

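The profile shows the fingertips at z 0.297 behind the tab (h 0.22, z 0.31–0.336), the lever grip at (0.227, 0.254), and the keeper standing upright. Tipping the loop.

```bash
python3 -m pendant '[0,0,0,0.4,0,0,0,0,0,0,0.8,0,0,0,0,0,0,1.0,0,0,0,0,0,0,1.2,0,0,0,0,0,0,1.4,0,0,0,0,0,0,1.6,0,0,0,0,0,0,1.8,0,0,0,0,0,0,2.0,0,0,0,0,0,0,2.2,0,0,0,0,0,0,2.4,0,0,0,0,0,0,2.4,0,0,0]'
python3 latch.py
```

```text
time_s: 30.1
eef_pos: [0.6168, 0.2388, 0.2891]
tool_rot: [0.656, 0.755, -0.003, -0.004]
wrist_force: [0.3, 0.6, 0.9]
width: 0.0005
tcp h,l,z 0.2594 -0.1294 0.2891 [0.32221139 0.61588973 0.86776078]
```

View pics/lcrop.png

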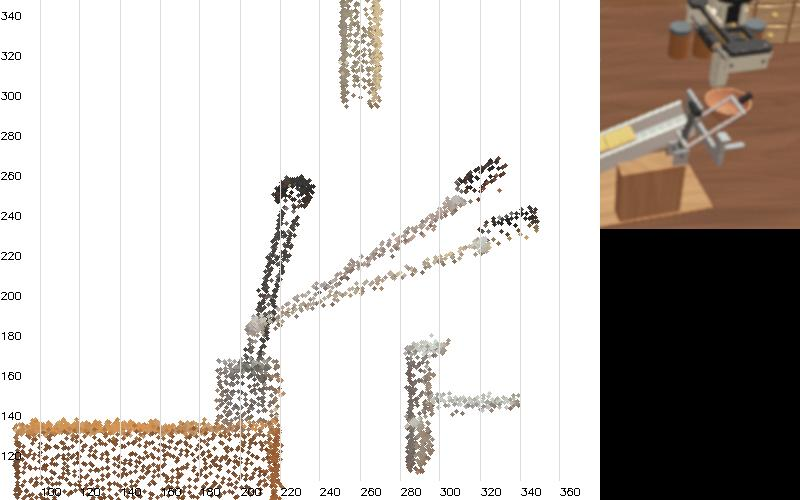

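The loop is falling (caught mid-swing in both pictures). I'll let it settle and check the hook.

```bash
python3 -m pendant '[0,0,0,0,0,0,0,0,0,0,0,0,0,0,0,0,0,0,0,0,0,0,0,0,0,0,0,0]'
python3 latch.py
```

```text
time_s: 30.7
eef_pos: [0.6172, 0.2376, 0.2891]
tool_rot: [0.657, 0.754, -0.003, -0.004]
wrist_force: [0.0, -0.2, -0.1]
width: 0.0008
tcp h,l,z 0.2581 -0.1297 0.2891 [ 0.02495309 -0.22395831 -0.05518724]
```

View pics/lcrop.png

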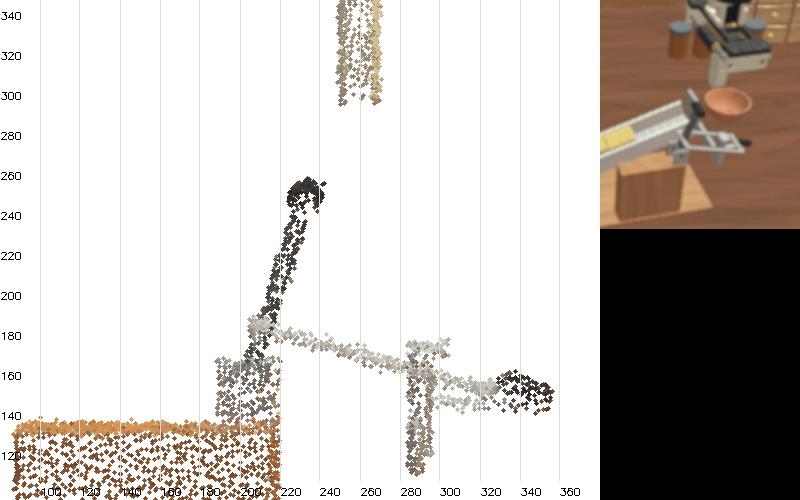

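The bar sits on the tongue behind the lip at (0.320, 0.155), and the lever is up. Lowering the finger to the grip's gate side and pushing, stage 1.

```bash
python3 -m pendant '[0,0,0,0.25,0,0,0,0,0,0,0.25,0,0.7,0,0,0,0,0.25,0,1.4,0,0,0,0,0.25,0,1.4,0]'
python3 -m pendant '[0,0,0,-0.4,0,0,0,0,0,0,-0.8,0,0,0,0,0,0,-1.1,0,0,0,0,0,0,-1.4,0,0.05,0,0,0,0,-1.7,0,0.15,0,0,0,0,-2.0,0,0.28,0,0,0,0,-2.3,0,0.45,0,0,0,0,-2.5,0,0.55,0,0,0,0,-2.6,0,0.62,0,0,0,0,-2.6,0,0.62,0]'
python3 latch.py
```

```text
time_s: 31.3
eef_pos: [0.6138, 0.2473, 0.2308]
tool_rot: [0.656, 0.754, -0.006, -0.005]
wrist_force: [-0.3, -0.2, 0.2]
width: 0.0006
time_s: 32.55
eef_pos: [0.629, 0.1438, 0.2075]
tool_rot: [0.657, 0.754, -0.004, -0.004]
wrist_force: [0.0, -0.8, -0.9]
width: 0.0004
tcp h,l,z 0.1636 -0.128 0.2075 [ 0.03829853 -0.79549264 -0.89940145]
```

View pics/lcrop.png

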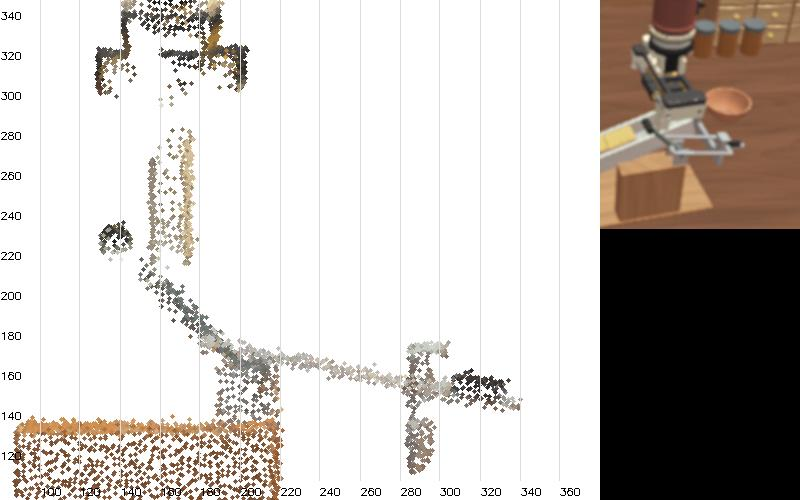

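Lever is at about 45° with the grip at (0.137, 0.229), and the bar is drawn in under the lip at (0.30, 0.155). Stage 2: I go above the grip and press down.

```bash
python3 -m pendant '[0,0,0,0.1,0,-0.5,0,0,0,0,0.05,0,-1.1,0,0,0,0,-0.4,0,-1.1,0,0,0,0,-0.75,0,-1.1,0,0,0,0,-0.75,0,-1.1,0]'
python3 -m pendant '[0,0,0,0,0,0.5,0,0,0,0,-0.05,0,1.0,0,0,0,0,-0.1,0,1.3,0,0,0,0,-0.2,0,1.6,0,0,0,0,-0.3,0,1.8,0,0,0,0,-0.4,0,2.0,0,0,0,0,-0.45,0,2.2,0,0,0,0,-0.5,0,2.4,0,0,0,0,-0.5,0,2.5,0,0,0,0,-0.5,0,2.6,0,0,0,0,-0.5,0,2.6,0]'
python3 latch.py
```

```text
time_s: 33.28
eef_pos: [0.6339, 0.1113, 0.2505]
tool_rot: [0.658, 0.753, -0.005, -0.004]
wrist_force: [1.3, 0.4, 0.6]
width: 0.0004
time_s: 34.65
eef_pos: [0.6354, 0.0951, 0.1478]
tool_rot: [0.657, 0.754, -0.003, -0.004]
wrist_force: [0.2, 0.7, 0.2]
width: 0.0004
tcp h,l,z 0.1145 -0.1273 0.1478 [0.23615028 0.72016387 0.17849866]
```

View pics/lcrop.png

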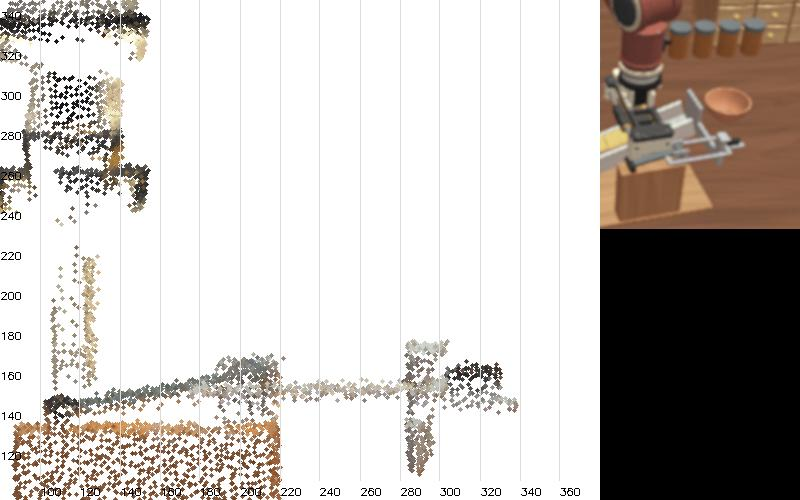

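The lever is fully thrown (grip at (0.110, 0.143)) and the bar is tight at (0.299, 0.156) under the lip. Retreating, then a final check.

```bash
python3 -m pendant '[0,0,0,0,0,-1,0,0,0,0,0,0,-2.5,0,0,0,0,0,0,-4,0,0,0,0,-1.5,0,-5,0,0,0,0,-3,0,-5,0,0,0,0,-4.5,0,-5,0,0,0,0,-6,0,-5,0,0,0,0,-6,0,-5,0,0,0,0,-6,0,-5,0]'
python3 latch.py
python3 - <<'E'
from rig import *
from h import *
o=lane(0,0,0);q=np.array([lane(*e)-o for e in np.eye(3)])
for n in("scene","side"):
    d=get_image(n);W=cloud(d);hsv=cv2.cvtColor(d["img"],cv2.COLOR_BGR2HSV);m=(hsv[...,0]>18)&(hsv[...,0]<32)&(hsv[...,1]>70)
    p=(W[m]-o)@q.T;p=p[(abs(p[:,1])<.03)&(p[:,0]>-.02)&(p[:,0]<.3)&(p[:,2]>.03)];print(n,len(p),np.percentile(p,[1,50,99],axis=0).round(3).tolist())
    for t in tins(d,.015,.05):print(n,"other",t)
a=cv2.imread("pics/scene_now.png")[120:300,220:460];b=cv2.imread("pics/side_now.png")[130:290,200:360]
L=cv2.imread("pics/latch.png")[300:,:];r=np.hstack([cv2.resize(a,(427,320)),cv2.resize(b,(320,320))])
L=cv2.copyMakeBorder(L,0,0,0,r.shape[1]-600,0);cv2.imwrite("pics/fin.png",np.vstack([r,L]))
E
```

```text
time_s: 35.88
eef_pos: [0.6706, -0.1419, 0.3476]
tool_rot: [0.656, 0.754, -0.003, -0.005]
wrist_force: [0.7, 0.7, -0.5]
width: 0.0003
tcp h,l,z -0.1251 -0.1284 0.3476 [ 0.69101817  0.65701467 -0.49468209]
scene 638 [[-0.002, -0.026, 0.035], [0.088, -0.004, 0.04], [0.174, 0.022, 0.044]]
scene other (array([383., 271.]), np.int32(231), np.float64(0.024), array([738., 168.]), array([187.,  17.]), 73.2)
scene other (array([254., 291.]), np.int32(124), np.float64(0.025), array([ 777., -176.]), array([64., 63.]), 31.9)
scene other (array([289., 298.]), np.int32(141), np.float64(0.025), array([804., -85.]), array([67., 68.]), 75.6)
side 434 [[0.002, -0.022, 0.035], [0.104, 0.003, 0.041], [0.178, 0.025, 0.044]]
side other (array([379., 114.]), np.int32(70), np.float64(0.018), array([ 607., -633.]), array([60., 76.]), 33.7)
side other (array([289., 159.]), np.int32(84), np.float64(0.025), array([ 772., -173.]), array([65., 68.]), 20.4)
side other (array([270., 170.]), np.int32(98), np.float64(0.025), array([800., -86.]), array([68., 72.]), 25.5)
side other (array([231., 228.]), np.int32(159), np.float64(0.023), array([745., 201.]), array([121.,  19.]), 74.2)
```

View pics/fin.png

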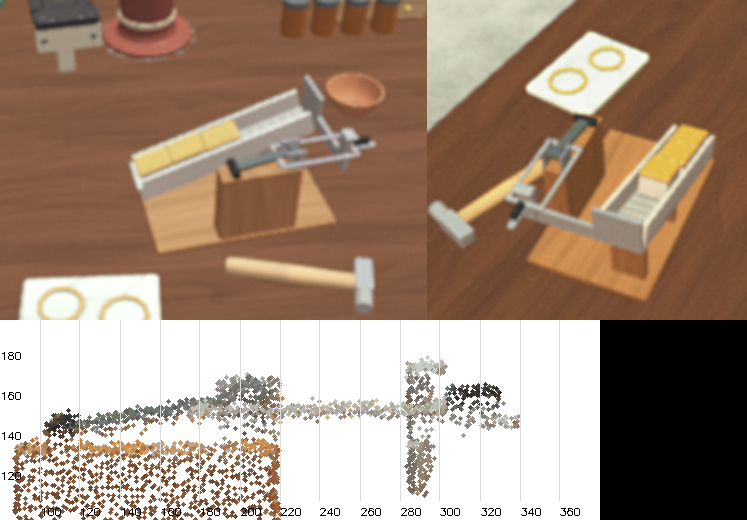

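```bash
python3 -c "
from rig import *
print(job_done())"
```

```text
the job is handed in; nothing more can be done
None
```

The job is done and handed in at about 36 s of robot time. All three tins I found are in the lane, the gate is shut and the latch is thrown with the loop hooked; I saw no fourth tin in any picture.

**Last checks, from pictures taken after the arm had moved clear:**
- **Tins:** they stand one behind the other from the lower stop, filling lane x from 0 to about 0.175–0.178 m. Their lids are level with the lane floor at about 40 mm.
- **Gate:** it is upright. I pushed it against its stop with 7.8 N at the end.
- **Loop:** its bar is tight behind the keeper and under the lip. It was hooked while the lever still stood up, before I threw the lever.
- **Lever:** it is fully down, grip about 143 mm above the bench.
- **Bangle, bowl and hammer:** the bangle and hammer still measure where they were, to within a few millimetres. The bowl I only checked by eye, and it looks unmoved.

**One check disagreed:** the closed fingertips sit about 6–10 mm behind the TCP, not 19 mm ahead as the description says. Because of that, my first two tries at the gate passed over its top edge without moving it. I lowered the tool by about 30 mm and the third try shut it.

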